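# Snap the fittings box shut

## Robot

A 6-joint arm with a two-finger parallel gripper is mounted at the origin on the work surface. World frame = base frame: x ahead of the robot, y to its left, z up, the work surface at z = 0. Lengths are in mm, angles in degrees, forces in N, time in s.
With the tool pointing down it reaches from about 350 to 775 mm from the base axis. Payload 7.3 kg.
Tool frame: the origin (TCP) lies midway between the tips of the shut fingers; the grasp point (between the pads) lies 19 mm behind it; y points along the fingers, x is the direction in which the jaws open and shut, and the axes are right-handed (so a half turn about y gives the same grasp; the last joint's range is limited). The gripper opens to 92 mm and grips with 3 to 60 N. Pads are 19 mm wide; open, the fingers measure 130 mm over their backs; the gripper's body (75 mm by 190 mm) begins 47 mm behind the grasp point.
Start: joints at [-74.255, 19.595, 87.324, -0, 73.075, -8.365], TCP at [214.481, -479.21, 226.741] pointing down, gripper open.
Joint ranges: [-145.02, 145.02], [-44.19, 115.74], [2.07, 154.8], [-57.11, 237.11], [16.16, 152.29], [-177.93, 177.93]. Speed limits (degrees/s): [147.25, 147.25, 180, 180, 180, 180].

## Interface

Orientations are given as a 3x3 rotation matrix whose columns are the frame's x, y, z axes.
In Python, from rig import bot gives the robot as it stands.
- The arm moves only by the tool step_arm, never from a script. Its argument "plan" is a list of rows, each a list of 5 numbers: the shift along the tool's x, y, z in m, then the turn about the tool's y in degrees, then the finger opening in m, from 0 to 0.0918. In form: [[x, y, z, yaw, hand], ...]. A call has 1 to 8 rows; each row is the pose to reach, as a shift and turn from the pose commanded when the call began, along the tool's axes at that moment; what a row does not reach only later rows make up. A row lasts 1/10 s, in which the tool goes at most 50 mm and 8.59 degrees, less where a joint would pass 70% of its speed; a pose out of reach is approached as far as the arm can. A call with a gripper value outside its range is refused whole. The fingers move at their own pace and stop on an object; "grip_force" is the grip in N (left out, the last holds). Time passes only in rows, so rows that repeat a pose let the fingers close. It gives the time, the measured TCP pose, the force and the opening at its end, in the units of the state.
- bot.get_obs(): the state, without advancing time (a new reading comes with each control period).
- bot.read_camera(name): name is "side" or "top"; returns (picture, depth): 480x640x3 uint8, blue, green, red; 480x640 float32, mm along the optical axis (not along the pixel's ray), 0 where there is no reading.
- bot.camera_params(name): a dict with "fovy" (degrees; the focal length in pixels is half the picture's height over the tangent of half this angle, whatever the lens; pixels are square), "cx", "cy" (the principal point, pixels), "k1" (the pictures are not rectified: a ray, as slopes to the right and down, at radius r is drawn at 1 + k1 r^2 times it, then the intrinsics apply), "R" (3x3) and "t" (3): a world point X has camera coordinates R X + t. Camera axes: x right, y down, z forward; pixel columns grow to the right and rows downward; lengths in mm; the calibration is good to about 2 mm. A picture is of the moment at which its call begins. camera_params takes no time and is no camera call.
- bot.close_job(): hands the job in, once; it reports no verdict.
The state is a dict: "time_s": time; "qpos": joint angles; "joint_vel": joint speeds; "tau": joint torques, N m; "tcp_pos": TCP position; "tcp_rot": TCP orientation; "contact_force": force on the tool from outside, world axes, zero at the start; "ft_torque": the same for the moment, N m; "opening": opening from 0.0 (shut) to 1.0 (fully open).
Only numpy, scipy, OpenCV 4.12 (cv2) and the standard library are available. Lean on these libraries where they do the work, as an engineer would, in place of code of your own. Each camera call takes 0.05 s, during which the arm holds its last target. There are 200 camera calls.

## Task

Press down around the grey rim of the blue storage box's lid, section by section, until all six sections have clicked fully shut. Only press: do not pick up, tip or shove the box, and leave the things standing around it where they are. Finish with the hand clear.

Things in the scene. Friction and masses are not known exactly. Their poses are not given: they have to be found in the camera images.
- box: loose blue storage box, about 1.1 kg; lid: white fixed panel (87 x 157 mm, top 78 mm up) inside a grey snap-fit rim of six sections. Origin: centre of underside; z up, y along the long side. Tub 130 (x) x 200 (y) x 70 mm; rim outline 150 x 220 mm. Turned at most 46 degrees: box +x faces away from the robot (far), +y is left. More of the orange seal shows below a raised section.
- top_near_right (a point): centre of the flat top face of the grey rim section on the near long side, right half; 107 mm long (box y), 30 mm wide (box x), centre at (-60, -55) mm (x, y) in the box's frame. Moves with the section: 88 mm above the bench when raised, 80 mm when shut. Axes are the box's.
- clip_near_right (a joint): travel of the rim section on the near long side, right half, in m, straight down: 0 raised (8 mm proud), 0.008 fully shut. It snaps: it takes up to 10 N down, less as it goes, it springs back up if let go before about 0.0045 and clicks down by itself beyond that, then stays shut. Starts raised; pressing a shut one again does no harm.
- top_near_left (a point): centre of the flat top face of the grey rim section on the near long side, left half; 107 mm long (box y), 30 mm wide (box x), centre at (-60, 55) mm (x, y) in the box's frame. Moves with the section: 88 mm above the bench when raised, 80 mm when shut. Axes are the box's.
- clip_near_left (a joint): travel of the rim section on the near long side, left half, in m, straight down: 0 raised (8 mm proud), 0.008 fully shut. It snaps: it takes up to 10 N down, less as it goes, it springs back up if let go before about 0.0045 and clicks down by itself beyond that, then stays shut. Starts raised; pressing a shut one again does no harm.
- top_left (a point): centre of the flat top face of the grey rim section on the left short side; 87 mm long (box x), 30 mm wide (box y), centre at (0, 95) mm (x, y) in the box's frame. Moves with the section: 88 mm above the bench when raised, 80 mm when shut. Axes are the box's.
- clip_left (a joint): travel of the rim section on the left short side, in m, straight down: 0 raised (8 mm proud), 0.008 fully shut. It snaps: it takes up to 10 N down, less as it goes, it springs back up if let go before about 0.0045 and clicks down by itself beyond that, then stays shut. Starts raised; pressing a shut one again does no harm.
- top_far_left (a point): centre of the flat top face of the grey rim section on the far long side, left half; 107 mm long (box y), 30 mm wide (box x), centre at (60, 55) mm (x, y) in the box's frame. Moves with the section: 88 mm above the bench when raised, 80 mm when shut. Axes are the box's.
- clip_far_left (a joint): travel of the rim section on the far long side, left half, in m, straight down: 0 raised (8 mm proud), 0.008 fully shut. It snaps: it takes up to 10 N down, less as it goes, it springs back up if let go before about 0.0045 and clicks down by itself beyond that, then stays shut. Starts raised; pressing a shut one again does no harm.
- top_far_right (a point): centre of the flat top face of the grey rim section on the far long side, right half; 107 mm long (box y), 30 mm wide (box x), centre at (60, -55) mm (x, y) in the box's frame. Moves with the section: 88 mm above the bench when raised, 80 mm when shut. Axes are the box's.
- clip_far_right (a joint): travel of the rim section on the far long side, right half, in m, straight down: 0 raised (8 mm proud), 0.008 fully shut. It snaps: it takes up to 10 N down, less as it goes, it springs back up if let go before about 0.0045 and clicks down by itself beyond that, then stays shut. Starts raised; pressing a shut one again does no harm.
- top_right (a point): centre of the flat top face of the grey rim section on the right short side; 87 mm long (box x), 30 mm wide (box y), centre at (0, -95) mm (x, y) in the box's frame. Moves with the section: 88 mm above the bench when raised, 80 mm when shut. Axes are the box's.
- clip_right (a joint): travel of the rim section on the right short side, in m, straight down: 0 raised (8 mm proud), 0.008 fully shut. It snaps: it takes up to 10 N down, less as it goes, it springs back up if let go before about 0.0045 and clicks down by itself beyond that, then stays shut. Starts raised; pressing a shut one again does no harm.
- coupling: brass pipe coupling standing on end, 48 mm diameter, 40 mm high; origin at its underside. A bystander: leave it where it is.
- tape: roll of grey tape lying flat, 96 mm diameter, 48 mm high; origin at its underside. A bystander: leave it where it is.
- tin: red glue tin, 70 mm diameter, 95 mm high; origin at its underside. A bystander: leave it where it is.
- jar: glass jar with a dark cap, 60 mm diameter, 80 mm high; origin at its underside. A bystander: leave it where it is.
- tee: white plastic pipe tee, 84 mm long, 68 mm high, branch up; origin at its underside. A bystander: leave it where it is.
- screwdriver: yellow-handled screwdriver lying down, 180 mm long; origin at its underside. A bystander: leave it where it is.
- wrench: steel wrench lying down, 190 mm long; origin at its underside. A bystander: leave it where it is.

How it is judged:
By the outcome, as a careful person would: the job done as asked, in the order asked, and still so for the second after the job is handed in, with the robot touching nothing.
It also fails if it takes over 58 s, if anything falls off the work surface, if the arm or the gripper's body presses on something with over 40 N, if the wrist force passes 120 N, or if a joint passes its speed limit or range.

## Working session

There is one attempt and no reset: what is moved stays moved. The work goes in short steps, Python scripts to look and compute and a tool call to move; the robot and the scene stay as the last step left them, time stands still between calls to the robot, and variables do not carry over. Pictures are saved under pics/ and viewed, about 8 in all and at most 12, crops included, and the job is handed in when it is done.

Besides the shell and the picture viewer there is one more tool, called after "Request:" in YAML: its name, and indented under it one key for each argument. step_arm: Moves the arm, as the interface text tells. Its arguments: {"type":"object","properties":{"plan":{"type":"array"},"grip_force":{"type":"number"}},"required":["plan"]}

```bash
mkdir -p pics
cat > h.py <<'E'
import numpy as np, cv2
from rig import bot
def K(n):
    p=bot.camera_params(n); f=240/np.tan(np.radians(p["fovy"]/2)); return p,f
def rays(n,uv):
    p,f=K(n); uv=np.asarray(uv,float).reshape(-1,2)
    d=(uv-[p["cx"],p["cy"]])/f; s=d.copy()
    for _ in range(20): s=d/(1+p["k1"]*(s**2).sum(1,keepdims=True))
    R=np.array(p["R"]);t=np.array(p["t"])
    return -R.T@t, np.c_[s,np.ones(len(s))]@R, s
def onplane(n,uv,z):
    c,d,_=rays(n,uv); return c+d*((z-c[2])/d[:,2])[:,None]
def cloud(n,depth):
    v,u=np.mgrid[:480,:640]; c,d,_=rays(n,np.c_[u.ravel(),v.ravel()])
    P=c+d*depth.ravel()[:,None]; P[depth.ravel()==0]=np.nan
    return P.reshape(480,640,3)
E
python3 - <<'E'
from h import *
o=bot.get_obs(); print({k:np.round(o[k],3).tolist() for k in o})
for n in("top","side"):
    im,d=bot.read_camera(n); cv2.imwrite(f"pics/{n}0.png",im); np.savez(f"{n}0.npz",im=im,d=d); print(n,bot.camera_params(n))
E
```

```text
{'time_s': 0.0, 'qpos': [-74.256, 19.636, 87.377, 0.0, 73.074, -8.366], 'joint_vel': [-0.015, -0.047, -0.004, -0.046, -0.062, 0.088], 'tau': [-0.001, -43.124, -24.421, 0.072, 0.056, -0.0], 'tcp_pos': [214.359, -478.804, 226.05], 'tcp_rot': [[0.408, -0.0, 0.913], [-0.913, 0.001, 0.408], [-0.002, -1.0, 0.0]], 'contact_force': [1.112, 0.01, -0.434], 'ft_torque': [0.03, 0.032, -0.052], 'opening': 1.002}
top {'fovy': 48.28574133829081, 'cx': 327.07078948961646, 'cy': 239.46221928464468, 'k1': -0.12569833485878049, 'R': array([[ 0.01370324, -0.99968406, -0.02107132],
       [-0.98983743, -0.01057921, -0.14180955],
       [ 0.14154183,  0.02280043, -0.98966967]]), 't': array([ -80.32300612,  559.90784036, 1111.11295034])}
side {'fovy': 42.77464478086927, 'cx': 313.2525217220912, 'cy': 234.67331704608586, 'k1': 0.053160270705267576, 'R': array([[-0.80495362, -0.5929585 , -0.02121049],
       [-0.30053737,  0.43828714, -0.84710193],
       [ 0.51159258, -0.67550322, -0.53100701]]), 't': array([383.13670688, 294.31378491, 987.02039278])}
```

View pics/top0.png

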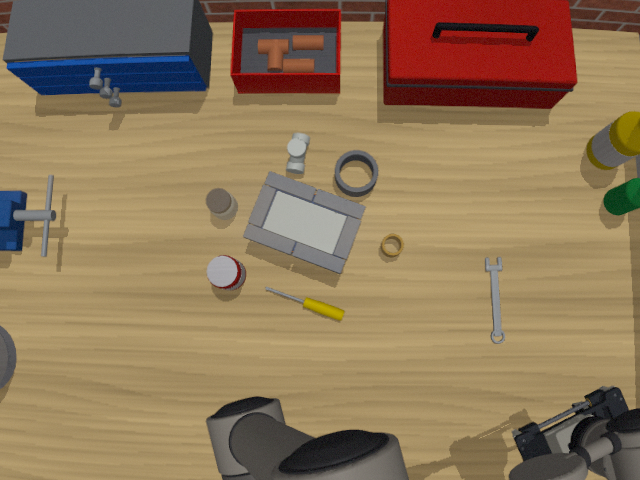

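View pics/side0.png

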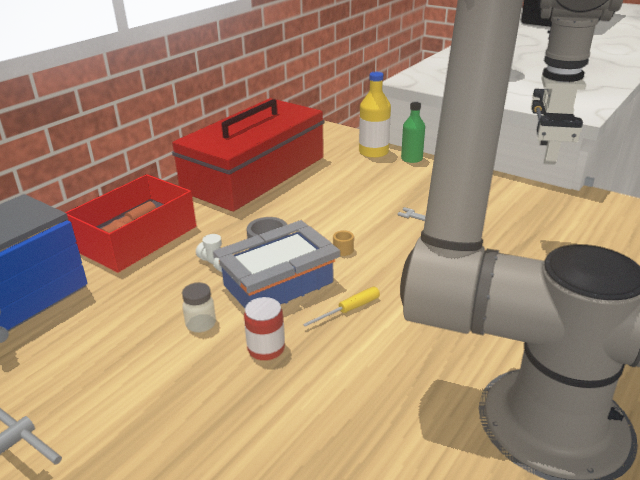

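The top view shows the box at about (305,222), turned slightly. The tape (356,173) and tee (297,152) are close to its far side, the jar (221,204) is to its left, and the tin (226,272) is near-left. The coupling (392,246) is to its right and the screwdriver (305,303) in front. In the side view, all the sections look raised.

```bash
cat > loc.py <<'E'
from h import *
def locate(tag):
    z=np.load(tag+".npz"); im,d=z["im"],z["d"]
    hsv=cv2.cvtColor(im,cv2.COLOR_BGR2HSV)
    m=((hsv[...,1]<40)&(hsv[...,2]>185)).astype(np.uint8)
    m=cv2.morphologyEx(m,cv2.MORPH_OPEN,np.ones((3,3)))
    cs,_=cv2.findContours(m,cv2.RETR_EXTERNAL,cv2.CHAIN_APPROX_NONE)
    c=[c for c in cs if cv2.pointPolygonTest(c,(305,222),False)>0][0]
    P=onplane("top",c[:,0],78)
    r=cv2.minAreaRect(P[:,:2].astype(np.float32)); return im,d,r
if __name__=="__main__":
    im,d,r=locate("top0"); print("panel",r)
    P=cloud("top",d)
    sub=P[120:320,180:430].reshape(-1,3)
    c=np.array(r[0]); a=np.radians(r[2]); 
    if r[1][0]>r[1][1]: a+=np.pi/2   # a = direction of short side
    while a>np.pi/2:a-=np.pi
    bx=np.array([np.cos(a),np.sin(a)]); by=np.array([-bx[1],bx[0]])
    print("centre",c,"box yaw",np.degrees(a))
    q=(sub[:,:2]-c)@np.c_[bx,by]; s=(abs(q[:,0])<80)&(abs(q[:,1])<115)&(sub[:,2]>72)
    print("rim rect from depth",cv2.minAreaRect(sub[s][:,:2].astype(np.float32)))
    for n,x,y in [("nr",-60,-55),("nl",-60,55),("l",0,95),("fl",60,55),("fr",60,-55),("r",0,-95),("mid",0,0)]:
        k=np.hypot(q[:,0]-x,q[:,1]-y)<8
        print(n,np.round(c+bx*x+by*y,1),"z",np.round(np.median(sub[k][:,2]),1),k.sum())
    # neighbours
    for n,u,v,h in [("tape",356,173,48),("tin",226,272,95),("jar",221,204,80),("tee",297,152,68),("coupling",392,246,40)]:
        w=P[v-28:v+28,u-28:u+28].reshape(-1,3); qq=(w[:,:2]-c)@np.c_[bx,by]
        k=(w[:,2]>h-12)&~((abs(qq[:,0])<80)&(abs(qq[:,1])<115))
        print(n,"box frame",np.round(qq[k].min(0)),np.round(qq[k].max(0)),"top",np.round(np.nanpercentile(w[k][:,2],95),1))
E
python3 loc.py
```

```text
Traceback (most recent call last):
  File "loc.py", line 12, in <module>
    im,d,r=locate("top0"); print("panel",r)
           ~~~~~~^^^^^^^^
  File "loc.py", line 8, in locate
    c=[c for c in cs if cv2.pointPolygonTest(c,(305,222),False)>0][0]
      ~~~~~~~~~~~~~~~~~~~~~~~~~~~~~~~~~~~~~~~~~~~~~~~~~~~~~~~~~~~~^^^
IndexError: list index out of range
```

```bash
python3 - <<'E'
from h import *
im=np.load("top0.npz")["im"];h=cv2.cvtColor(im,cv2.COLOR_BGR2HSV)
print(h[222,305],h[215,290],h[262,318],h[192,290],h[235,330])
E
sed -i 's/<40)&(hsv\[...,2\]>185)/<40)\&(hsv[...,2]>178)/' loc.py; python3 loc.py
```

```text
[ 39  10 175] [ 35   9 176] [110   6 125] [ 10   6 125] [ 40   9 178]Traceback (most recent call last):
  File "loc.py", line 12, in <module>
    im,d,r=locate("top0"); print("panel",r)
           ~~~~~~^^^^^^^^
  File "loc.py", line 8, in locate
    c=[c for c in cs if cv2.pointPolygonTest(c,(305,222),False)>0][0]
      ~~~~~~~~~~~~~~~~~~~~~~~~~~~~~~~~~~~~~~~~~~~~~~~~~~~~~~~~~~~~^^^
IndexError: list index out of range
```

```bash
sed -i 's/>178)/>152)/' loc.py; python3 loc.py
```

```text
panel ((592.1427612304688, -26.149269104003906), (154.68968200683594, 85.1966552734375), 69.86687469482422)
centre [592.14276123 -26.1492691 ] box yaw -20.133125305175785
rim rect from depth ((592.7520751953125, -26.545166015625), (220.9201202392578, 151.38299560546875), 69.88182067871094)
nr [516.9 -57.1] z 87.7 46
nl [554.7  46.1] z 88.0 45
l [624.8  63. ] z 87.9 45
fl [667.4   4.8] z 88.0 45
fr [629.5 -98.4] z 87.7 42
r [ 559.4 -115.3] z 88.1 45
mid [592.1 -26.1] z 77.8 44
tape box frame [ 102. -107.] [197. -14.] top 51.3
tin box frame [-192.   84.] [-123.  152.] top 98.0
jar box frame [-47. 162.] [  6. 216.] top 83.5
tee box frame [129.  57.] [169.  98.] top 71.1
coupling box frame [   3. -212.] [  51. -166.] top 42.8
```

```bash
cat > go.py <<'E'
import sys
from h import *
C=np.array([592.4,-26.3]);a=np.radians(-20.13);bx=np.array([np.cos(a),np.sin(a)]);by=np.array([-bx[1],bx[0]])
o=bot.get_obs();R=np.array(o["tcp_rot"]);p=np.array(o["tcp_pos"])
print("t",o["time_s"],"tcp",p.round(1),"box frame",((p[:2]-C)@np.c_[bx,by]).round(1),"F",np.round(o["contact_force"],1),"q",np.round(o["qpos"],0),"open",o["opening"])
g=by*-1; h=np.degrees(np.arctan2(g[1],g[0])-np.arctan2(R[1,0],R[0,0])); print("yaw",-((h+180)%360-180))
for n,x,y in [("nr",-58,-55),("nl",-58,55),("l",0,93),("fl",58,55),("fr",58,-55),("r",0,-93)]:
    print(n,(R.T@(np.r_[C+bx*x+by*y,130]-p)/1000).round(4))
E
python3 go.py
```

```text
t 0.1 tcp [ 214.4 -478.8  226.1] box frame [-199.2 -555. ] F [ 1.5 -0.7  0.8] q [-74.  20.  87.  -0.  73.  -8.] open 0.9990795901274955
yaw 44.24344299608097
nr [-0.2595  0.0966  0.45  ]
nl [-0.3383  0.0967  0.5267]
l [-0.3251  0.0967  0.5948]
fl [-0.2574  0.0966  0.6098]
fr [-0.1786  0.0965  0.5331]
r [-0.1918  0.0965  0.465 ]
```

Request:
step_arm:
  plan:
    - [-0.025,0,0.0433,5.5,0]
    - [-0.05,0,0.0866,11,0]
    - [-0.075,0,0.13,16.5,0]
    - [-0.1,0,0.173,22,0]
    - [-0.125,0,0.2165,27.5,0]
    - [-0.15,0,0.26,33,0]
    - [-0.175,0,0.303,38.5,0]
    - [-0.2,0,0.346,44.2,0]

```text
time_s: 0.9
tcp_pos: [449.3, -153.3, 226.6]
tcp_rot: [[-0.347, -0.0, 0.938], [-0.938, -0.0, -0.347], [0.0, -1.0, -0.0]]
contact_force: [1.1, -0.9, 1.0]
opening: 0.355
```

```bash
python3 go.py
```

```text
t 0.9 tcp [ 449.3 -153.3  226.6] box frame [ -90.6 -168.5] F [ 1.1 -0.9  1. ] q [-28.  14.  95.  -0.  71.  82.] open 0.3548545140905849
yaw -0.19091834554905063
nr [-0.1137  0.0966  0.0323]
nl [-0.2237  0.0966  0.0319]
l [-0.2618  0.0965  0.0898]
fl [-0.224   0.0965  0.1479]
fr [-0.114   0.0965  0.1483]
r [-0.0758  0.0966  0.0904]
```

Request:
step_arm:
  plan:
    - [-0.045,0.01,0.012,0,0]
    - [-0.085,0.035,0.024,0,0]
    - [-0.1137,0.07,0.0323,0,0]
    - [-0.1137,0.1,0.0323,0,0]
    - [-0.1137,0.12,0.0323,0,0]
    - [-0.1137,0.128,0.0323,0,0]
    - [-0.1137,0.128,0.0323,0,0]
    - [-0.1137,0.128,0.0323,0,0]

```text
time_s: 1.7
tcp_pos: [518.5, -60.0, 99.6]
tcp_rot: [[-0.344, 0.001, 0.939], [-0.939, -0.0, -0.344], [-0.0, -1.0, 0.001]]
contact_force: [0.4, 0.3, 0.3]
opening: 0.004
```

```bash
python3 go.py | head -1
python3 - <<'E'
from h import *
im,d=bot.read_camera("side"); cv2.imwrite("pics/side1.png",cv2.resize(im[130:350,140:440],None,fx=2.5,fy=2.5))
E
```

```text
t 1.7 tcp [518.5 -60.   99.6] box frame [-57.7 -57.1] F [0.4 0.3 0.3] q [-15.  27.  98.  -0.  55.  95.] open 0.0043106307434407146
```

View pics/side1.png

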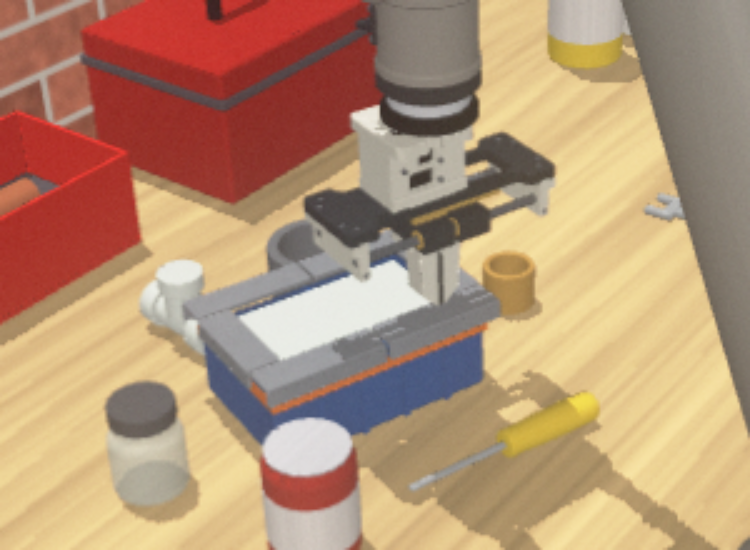

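The crop shows the shut fingers at about (437,290), just above the middle of the near-right section and clear of everything else. Next I press down gradually to z≈82.

Request:
step_arm:
  plan:
    - [0,0.008,0,0,0]
    - [0,0.012,0,0,0]
    - [0,0.014,0,0,0]
    - [0,0.016,0,0,0]
    - [0,0.0175,0,0,0]
    - [0,0.0185,0,0,0]
    - [0,0.0185,0,0,0]

```text
time_s: 2.45
tcp_pos: [517.8, -59.6, 80.2]
tcp_rot: [[-0.343, -0.0, 0.939], [-0.939, -0.0, -0.343], [0.0, -1.0, -0.0]]
contact_force: [-0.8, -0.5, 2.2]
opening: 0.005
```

Request:
step_arm:
  plan:
    - [0,0.001,0,0,0]
    - [0,0.002,0,0,0]
    - [0,0.002,0,0,0]

```text
time_s: 2.75
tcp_pos: [517.8, -59.6, 80.0]
tcp_rot: [[-0.343, 0.0, 0.939], [-0.939, -0.0, -0.343], [0.0, -1.0, 0.001]]
contact_force: [-5.9, 2.4, 18.7]
opening: 0.009
```

Request:
step_arm:
  plan:
    - [0,-0.03,0,0,0]
    - [-0.045,-0.035,0,0,0]
    - [-0.09,-0.035,0,0,0]
    - [-0.11,-0.028,0,0,0]
    - [-0.11,-0.012,0,0,0]
    - [-0.11,-0.006,0,0,0]
    - [-0.11,-0.001,0,0,0]
    - [-0.11,0,0,0,0]

```text
time_s: 3.55
tcp_pos: [555.7, 43.8, 80.0]
tcp_rot: [[-0.344, 0.001, 0.939], [-0.939, 0.001, -0.344], [-0.001, -1.0, 0.0]]
contact_force: [-6.2, 4.3, 22.5]
opening: 0.007
```

Request:
step_arm:
  plan:
    - [0,0,0,0,0]
    - [0,-0.03,0,0,0]
    - [0,-0.04,0,0,0]

```text
time_s: 3.85
tcp_pos: [556.6, 42.8, 120.4]
tcp_rot: [[-0.344, 0.003, 0.939], [-0.939, -0.001, -0.344], [-0.0, -1.0, 0.003]]
contact_force: [1.0, -0.8, 0.8]
opening: 0.007
```

```bash
python3 go.py
```

```text
t 3.85 tcp [556.6  42.8 120.4] box frame [-57.4  52.6] F [ 1.  -0.8  0.8] q [ -3.  29.  91.  -0.  60. 107.] open 0.0069497980792851
yaw -0.016435108643662488
nr [ 0.1076 -0.0097 -0.0006]
nl [-0.0024 -0.0096 -0.0006]
l [-0.0404 -0.0095  0.0574]
fl [-0.0024 -0.0093  0.1154]
fr [ 0.1076 -0.0094  0.1154]
r [ 0.1456 -0.0095  0.0574]
```

Request:
step_arm:
  plan:
    - [-0.022,0,0.03,0,0]
    - [-0.04,0,0.057,0,0]
    - [-0.04,0.015,0.057,0,0]
    - [-0.04,0.028,0.057,0,0]
    - [-0.04,0.034,0.057,0,0]
    - [-0.04,0.039,0.057,0,0]
    - [-0.04,0.04,0.057,0,0]
    - [-0.04,0.04,0.057,0,0]

```text
time_s: 4.65
tcp_pos: [622.4, 61.2, 80.1]
tcp_rot: [[-0.344, 0.0, 0.939], [-0.939, -0.001, -0.344], [0.0, -1.0, 0.0]]
contact_force: [-4.1, -0.7, 12.0]
opening: 0.007
```

Request:
step_arm:
  plan:
    - [0,0,0,0,0]
    - [0,-0.03,0,0,0]
    - [0.02,-0.04,0.03,0,0]
    - [0.038,-0.04,0.058,0,0]
    - [0.038,-0.025,0.058,0,0]
    - [0.038,-0.012,0.058,0,0]
    - [0.038,-0.006,0.058,0,0]
    - [0.038,-0.001,0.058,0,0]

```text
time_s: 5.45
tcp_pos: [663.9, 6.3, 79.8]
tcp_rot: [[-0.343, -0.001, 0.939], [-0.939, -0.0, -0.343], [0.001, -1.0, -0.001]]
contact_force: [-10.2, -2.7, 33.9]
opening: 0.005
```

Request:
step_arm:
  plan:
    - [0,0.001,0,0,0]
    - [0,0.001,0,0,0]
    - [0,0.001,0,0,0]

```text
time_s: 5.75
tcp_pos: [663.7, 6.3, 80.1]
tcp_rot: [[-0.343, -0.0, 0.939], [-0.939, -0.001, -0.343], [0.001, -1.0, -0.0]]
contact_force: [-5.1, -3.0, 12.3]
opening: 0.004
```

Request:
step_arm:
  plan:
    - [0,-0.03,0,0,0]
    - [0,-0.04,0,0,0]

```text
time_s: 5.95
tcp_pos: [665.1, 6.9, 120.6]
tcp_rot: [[-0.343, 0.003, 0.939], [-0.939, 0.0, -0.343], [-0.001, -1.0, 0.003]]
contact_force: [0.5, -0.1, 1.3]
opening: 0.006
```

```bash
python3 go.py
```

```text
t 5.95 tcp [665.1   6.9 120.6] box frame [56.9 56.1] F [ 0.5 -0.1  1.3] q [ -6.  39.  71.   0.  69. 104.] open 0.006346638239048716
yaw 0.09437991820053071
nr [ 0.1109 -0.0098 -0.115 ]
nl [ 0.0009 -0.0097 -0.1148]
l [-0.037  -0.0095 -0.0568]
fl [ 0.0011 -0.0094  0.0012]
fr [ 0.1111 -0.0095  0.001 ]
r [ 0.149  -0.0097 -0.0571]
```

Request:
step_arm:
  plan:
    - [0.045,0,0,0,0]
    - [0.09,0,0,0,0]
    - [0.111,0.005,0,0,0]
    - [0.111,0.02,0,0,0]
    - [0.111,0.029,0,0,0]
    - [0.111,0.035,0,0,0]
    - [0.111,0.0395,0,0,0]
    - [0.111,0.04,0,0,0]

```text
time_s: 6.75
tcp_pos: [626.2, -97.5, 80.0]
tcp_rot: [[-0.342, 0.0, 0.94], [-0.94, -0.001, -0.342], [0.001, -1.0, 0.0]]
contact_force: [-7.8, -0.0, 16.2]
opening: 0.004
```

Request:
step_arm:
  plan:
    - [0,0,0,0,0]
    - [0,-0.03,0,0,0]
    - [0.02,-0.04,-0.03,0,0]
    - [0.038,-0.04,-0.058,0,0]
    - [0.038,-0.025,-0.058,0,0]
    - [0.038,-0.012,-0.058,0,0]
    - [0.038,-0.006,-0.058,0,0]
    - [0.038,-0.001,-0.058,0,0]

```text
time_s: 7.55
tcp_pos: [559.3, -113.3, 79.6]
tcp_rot: [[-0.343, -0.0, 0.939], [-0.939, 0.0, -0.343], [-0.0, -1.0, -0.0]]
contact_force: [-16.3, 5.4, 48.9]
opening: 0.004
```

Request:
step_arm:
  plan:
    - [0,0.001,0,0,0]
    - [0,0.001,0,0,0]
    - [0,0.001,0,0,0]

```text
time_s: 7.85
tcp_pos: [559.1, -113.3, 80.0]
tcp_rot: [[-0.342, 0.0, 0.94], [-0.94, -0.0, -0.342], [-0.0, -1.0, 0.0]]
contact_force: [-7.2, 1.4, 19.0]
opening: 0.002
```

Request:
step_arm:
  plan:
    - [0,-0.04,0,0,0]
    - [0,-0.09,0,0,0]
    - [0.04,-0.12,-0.02,0,0]
    - [0.085,-0.13,-0.04,0,0]
    - [0.13,-0.13,-0.06,0,0]
    - [0.175,-0.13,-0.08,0,0]
    - [0.21,-0.13,-0.1,0,0]
    - [0.21,-0.13,-0.1,0,0]

```text
time_s: 8.65
tcp_pos: [390.3, -279.7, 208.0]
tcp_rot: [[-0.348, -0.001, 0.938], [-0.938, -0.001, -0.348], [0.001, -1.0, -0.001]]
contact_force: [0.3, 0.8, -0.6]
opening: 0.009
```

```bash
python3 go.py|head -1
python3 - <<'E'
from h import *
for n in("top","side"):
    im,d=bot.read_camera(n); np.savez(f"{n}1.npz",im=im,d=d)
    x,y=(180,120) if n=="top" else (140,170)
    cv2.imwrite(f"pics/{n}2.png",cv2.resize(im[y:y+220,x:x+300],None,fx=2.5,fy=2.5))
E
sed 's/"top0"/"top1"/' loc.py > loc2.py; python3 loc2.py
```

```text
t 8.65 tcp [ 390.3 -279.7  208. ] box frame [-102.6 -307.4] F [ 0.3  0.8 -0.6] q [-45.  16.  96.  -0.  68.  66.] open 0.008592123297413011
panel ((592.1766967773438, -26.129364013671875), (156.00048828125, 85.871337890625), 69.98934173583984)
centre [592.17669678 -26.12936401] box yaw -20.010658264160163
rim rect from depth ((592.1994018554688, -26.326019287109375), (220.90090942382812, 150.35130310058594), 69.92835998535156)
nr [517.  -57.3] z 79.5 51
nl [554.6  46.1] z 79.7 43
l [624.7  63.1] z 80.3 45
fl [667.4   5. ] z 80.2 42
fr [629.7 -98.3] z 79.8 45
r [ 559.7 -115.4] z 79.9 46
mid [592.2 -26.1] z 78.2 42
tape box frame [ 102. -107.] [197. -14.] top 51.4
tin box frame [-192.   85.] [-124.  152.] top 97.9
jar box frame [-47. 162.] [  6. 216.] top 83.2
tee box frame [129.  57.] [169.  97.] top 71.3
coupling box frame [   2. -213.] [  50. -166.] top 43.1
```

View pics/side2.png

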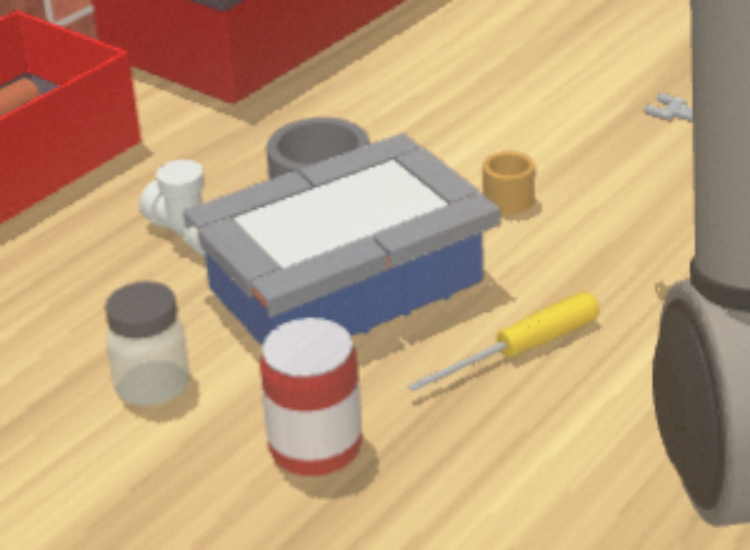

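View pics/top2.png

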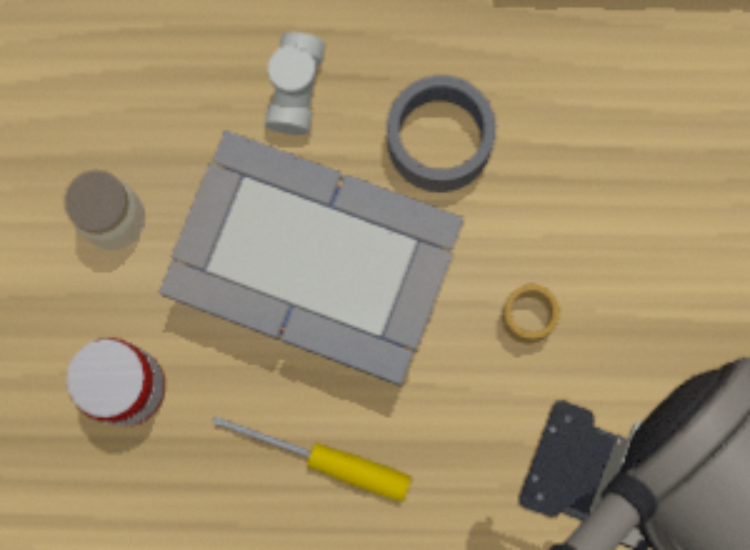

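Both views show all six sections flush and the orange seal hidden, apart from slivers in the gaps between sections at (262,295) and (388,262) in the side crop. The box and the things around it haven't moved, and the hand is clear.

```bash
python3 -c "
from rig import bot; print(bot.close_job())"
```

```text
the job is handed in; nothing more can be done
None
```

All six rim sections are shut. I pressed each one near its middle with the closed fingers, then moved the hand clear and handed the job in at about 9 s.

- **Sections:** depth after pressing puts all six tops at 79.5–80.3 mm, down from about 88 mm (80 mm is shut). The orange seal is hidden except for slivers in the gaps between sections.
- **Box:** it moved less than 0.1 mm and turned about 0.1°, which is within measurement noise.
- **Bystanders:** the tape, tin, jar, tee and coupling measure within 1 mm of where they were. I checked the screwdriver and wrench only by eye. The screwdriver looks unmoved. The wrench is only partly in the last pictures, and the arm stayed well away from it.
- **Force:** the highest reading at the end of a move was about 52 N, on the right section, well under the 120 N wrist limit. I only read force at the end of each move.

None of the checks failed or disagreed.

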